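# Roll the order tote down the roller lane and put it on the dispatch mat

### The arm

A 7-joint arm with a two-finger parallel gripper is mounted at the origin on a cart in front of the work surface, level with it; the furniture and walls round the work are solid. World frame = base frame: x ahead of the robot, y to its left, z up, the work surface at z = 0. Lengths are in m, angles in rad, forces in N, time in s.
With the tool pointing down it reaches from about 0.35 to 0.9 m from the base axis. Payload 7.2 kg.
Tool frame: the origin (TCP) lies midway between the tips of the shut fingers; the grasp point (between the pads) lies 19 mm behind it; z points along the fingers, y is the line along which they close (so a half turn about z gives the same grasp; the last joint's range is limited). The gripper opens to 85 mm and grips with 20 to 120 N. Pads are 22 mm wide; open, the fingers measure 114 mm over their backs; the gripper's body (76 mm by 85 mm) begins 54 mm behind the grasp point. The pads swing forward as they close: fully open they stand 13 mm farther back than shut.
Start: joints at [1.127, 0.411, -0.013, 1.596, 0.006, 1.134, -0.082], TCP at [0.229, -0.581, 0.231] pointing down, gripper open.
Joint ranges: [-2.95, 2.95], [-0.29, 1.99], [-1.47, 1.44], [0.14, 2.54], [-1.03, 4.17], [0.13, 1.85], [-2.86, 2.86]. Speed limits (rad/s): [2.39, 2.39, 3.01, 3.01, 3.14, 3.14, 3.14].

### API

Orientations are given as a 3x3 rotation matrix whose columns are the frame's x, y, z axes.
In Python, from rig import env gives the robot as it stands.
- The arm moves only by the tool servo_tool, never from a script. Its arguments are lists of equal length, an entry for each row: "offset": the shift along the world's x, y, z in m, a list of three; "twist": the turn about the world's z in degrees. A call has exactly 8 rows; each row shifts and turns the commanded pose from where the row before left it; what a row does not reach is not made up. A row lasts 1/8 s, in which the tool goes at most 62.5 mm and 10.7 degrees, less where a joint would pass 70% of its speed; a pose out of reach is approached as far as the arm can. A call with a gripper value outside its range is refused whole. "claw" is the opening, from 0 (shut) to 1 (fully open), set as the call begins (left out, the last holds). The fingers move at their own pace and stop on an object; the grip force is fixed at half the most. Time passes only in rows, so rows that do not move let the fingers close, or fill a call up. It gives the time, the measured TCP pose, the force, the opening and the grip force at its end, in the units of the state.
- env.get_state(): the state, without advancing time (a new reading comes with each control period).
- env.grab_frame(name): name is "side" or "top"; returns (picture, depth): 480x640x3 uint8, blue, green, red; 480x640 float32, m along the optical axis (not along the pixel's ray), 0 where there is no reading.
- env.calibration(name): a dict with "fx", "fy", "cx", "cy" (pixels), "dist_coeffs" ([k1, k2, p1, p2, k3] as OpenCV has them; the pictures are not rectified), "R" (3x3) and "t" (3): a world point X has camera coordinates R X + t. Camera axes: x right, y down, z forward; pixel columns grow to the right and rows downward; lengths in m; the calibration is good to about 2 mm. A picture is of the moment at which its call begins. calibration takes no time and is no camera call.
- env.close_job(): hands the job in; it is judged then, once.
The state is a dict: "t": time; "joint_pos": joint angles; "dq": joint speeds; "tau": joint torques, N m; "position": TCP position; "orientation": TCP orientation; "wrist_force": force on the tool from outside, world axes, zero at the start; "torque": the same for the moment, N m; "grip_width": finger opening in m; "finger_force": force on a finger pad.
Only numpy, scipy, OpenCV 4.12 (cv2) and the standard library are available. Lean on these libraries where they do the work, as an engineer would, in place of code of your own. Each camera call takes 0.05 s, during which the arm holds its last target. There are 200 camera calls.

### The job

Tip the yellow gate of the roller lane open by its red knob, then roll the blue tote of tape along the rollers to the end stop and press it on, firmly but gently, until the black buffer plate is fully in. Only then lift the tote off and set it down gently on the green mat, squarely inside the white outline, with both tape rolls still in it, the gate left open and the plate left in; leave the other things, such as the red-labelled bottle, calculator and stapler where they are.

Things in the scene. Friction and masses are not known exactly. Their poses are not given: they have to be found in the camera images.
- lane: Fixed level roller lane, 480 long, 114 wide. Origin on the counter under its centre; x = travel, toward the yellow end stop (roughly to the robot's right), y across (-y is the robot's side), z up. Free rollers from x = -210 to 210 mm, tops 50 mm above the counter; rail tops 62 mm, inner faces at y = +-47 mm. The shut gate blocks it at x = -20 mm. Over 60 N from the tote is ramming.
- lane_end (a point): Downstream end of the lane, on its centre line at roller-top height (lane x = 240 mm). The yellow end stop, a bridge 142 wide, top 100 mm above the counter, is clamped to the rails at a different place each time, not reported: find it by touch or sight. The plate's face, when out, is 65 to 135 mm before this point; a tote fully home has its centre 127 to 197 mm before it.
- buffer_plate (a joint): Black buffer plate (64 wide, 34 high, centre 78 mm above the counter) on the end stop: 0 = out, 0.012 m = fully in. It slides along lane +x, resists with about 6 N of friction over its 12 mm, stays where it is left (no spring) and is solid once in. A tote merely rolling against it does not push it in.
- gate_arm (a joint): Over-centre gate of the lane, rad: 0 = shut, 1.75 = open. Hinge line along lane x at lane y = -62 mm, 70 mm above the counter. Shut, its yellow blade (60 long, 12 high) lies level across half the lane and its handle leans 0.61 rad over the lane. Pushing the knob to lane -y (about 2 N) turns it; past upright (0.61 rad) it falls open by itself and stays.
- gate_knob (a point): Centre of the red ball knob, 28 mm diameter, on the gate's 8 mm handle rod, 85 mm from the hinge line. It moves with the gate. Shut, it is at lane x = 35, y = -13 mm, 140 mm above the counter, with free lane on its +y side for a finger.
- tote: Loose blue open tote, 148 long (x, along the lane) x 86 wide x 45 high; origin at the centre of its underside. Over its middle runs a black grip bar along x, 148 long, 14 wide, 16 high, bar centre 100 mm above the underside, on 18 mm wide end posts; the rolls below it end at 22 mm. 0.3 to 0.6 kg. Stands on the rollers behind the gate, 4 mm play to each rail.
- tape_a: Loose black tape roll lying flat in the tote, 59 mm diameter, 19 high; origin at the centre of its underside, z up.
- tape_b: The other black tape roll in the tote, same size.
- mat: Fixed green mat 220 (its x) x 160 (y) x 4 mm on the counter, with a white outline 176 x 110 mm round its centre; origin at the centre of its underside. The tote belongs in the outline's middle with its length along the mat's x, either way round.
- bottle_red: Loose white bottle with a red label, 51 mm diameter, 125 high; origin under its centre. Leave alone.
- calculator: Loose pocket calculator lying flat, 125 x 78 x 18 mm; origin under its centre. Leave alone.
- stapler: Loose red and black stapler, 34 x 136 x 45 mm; origin under its centre. Leave alone.
Mind the look-alikes: they are no part of the job. Leave any turquoise look-alike of the tape_a alone.

How it is judged:
By the outcome, as a careful person would: the job done as asked, in the order asked, and still so for the second after the job is handed in, with the robot touching nothing.
It also fails if it takes over 61 s, if anything falls off the work surface, if the arm or the gripper's body presses on something with over 40 N, if the wrist force passes 120 N, or if a joint passes its speed limit or range.

## Working session

There is one attempt and no reset: what is moved stays moved. The work goes in short steps, Python scripts to look and compute and a tool call to move; the robot and the scene stay as the last step left them, time stands still between calls to the robot, and variables do not carry over. Pictures are saved under pics/ and viewed, at most 10 in all, crops included, and the job is handed in when it is done.

Besides the shell and the picture viewer there is one more tool, called after ">>>" in YAML: its name, and indented under it one key for each argument. servo_tool: Moves the arm, as the interface text tells. Its arguments: {"type":"object","properties":{"offset":{"type":"array"},"twist":{"type":"array"},"claw":{"type":"number"}},"required":["offset","twist"]}

```bash
mkdir -p pics; cat > h.py <<'E'
import numpy as np, cv2
from rig import env
def pts(name,d):
    c=env.calibration(name);K=np.array([[c['fx'],0,c['cx']],[0,c['fy'],c['cy']],[0,0,1]])
    v,u=np.mgrid[0:480,0:640]
    n=cv2.undistortPoints(np.stack([u.ravel(),v.ravel()],1).astype(np.float32)[:,None],K,np.array(c['dist_coeffs'],float)).reshape(-1,2)
    R=np.array(c['R']);t=np.array(c['t'])
    P=np.c_[n,np.ones(len(n))]*d.ravel()[:,None]
    return ((P-t)@R).reshape(480,640,3)
def ray(name,u,v,z):
    c=env.calibration(name);K=np.array([[c['fx'],0,c['cx']],[0,c['fy'],c['cy']],[0,0,1]])
    n=cv2.undistortPoints(np.array([[[u,v]]],np.float32),K,np.array(c['dist_coeffs'],float)).ravel()
    R=np.array(c['R']);t=np.array(c['t']);o=-R.T@t;dr=R.T@np.array([*n,1]);return o+dr*(z-o[2])/dr[2]
E
python3 - <<'E'
from h import *
for n in ("top","side"):
    f,d=env.grab_frame(n);cv2.imwrite(f"pics/{n}0.png",f);np.savez(f"/tmp/{n}0.npz",f=f,d=d)
    c=env.calibration(n);print(n,-np.array(c['R']).T@np.array(c['t']),np.round(c['R'],2).tolist())
s=env.get_state();print(s['t'],s['position'],np.round(s['orientation'],2).tolist(),s['grip_width'])
E
```

```text
top [ 0.26611263 -0.01987474  1.29611335] [[0.08, -1.0, 0.0], [-0.97, -0.08, -0.21], [0.21, 0.01, -0.98]]
side [0.14606809 0.81750328 0.92805731] [[-0.91, -0.41, -0.02], [-0.26, 0.62, -0.74], [0.31, -0.67, -0.67]]
0.1 [ 0.22921357 -0.58096681  0.23052481] [[0.93, 0.37, -0.0], [0.37, -0.93, 0.0], [-0.0, -0.0, -1.0]] 0.08537772080448047
```

View pics/top0.png

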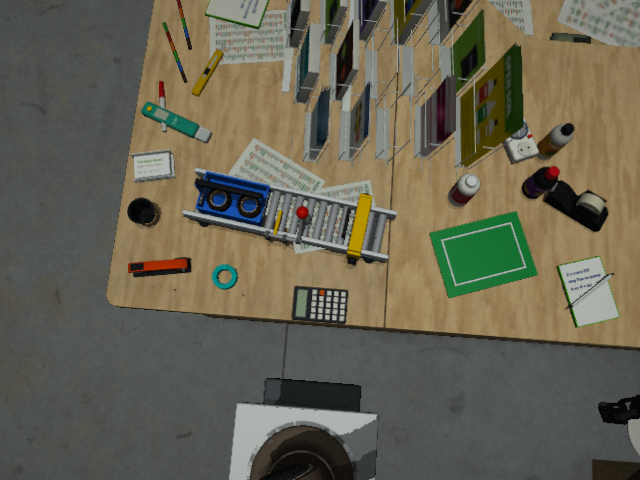

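View pics/side0.png

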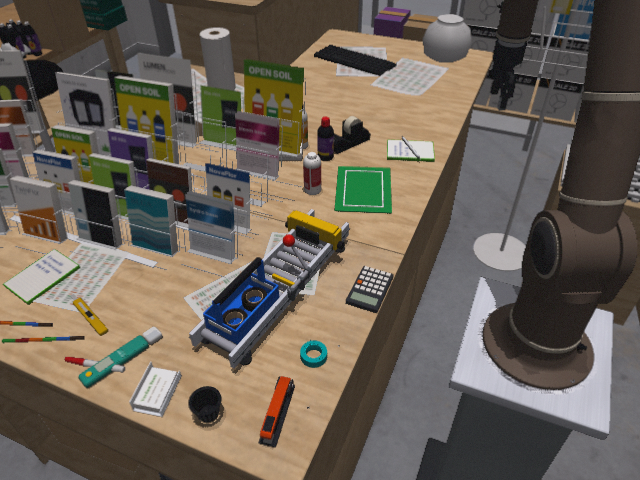

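Top view: lane runs from (190,210) to (390,235), tote at (232,200), red knob at (302,212), yellow end stop at (360,228), mat at (483,253). Things that could be mistaken for the knob are the bottle's red label (463,190), the other bottle's red cap (552,173) and the orange-red stapler (160,267). The tape look-alike is the turquoise ring (225,276). I choose the ball at (302,212), on the lane, and check it in a crop.

```bash
python3 - <<'E'
from h import *
D={n:np.load(f"/tmp/{n}0.npz") for n in("top","side")}
W={n:pts(n,D[n]['d']) for n in D}
H={n:cv2.cvtColor(D[n]['f'],cv2.COLOR_BGR2HSV) for n in D}
def mask(n,lo,hi,box,zr):
    h=H[n];m=cv2.inRange(h,np.array(lo),np.array(hi))>0
    b=np.zeros_like(m);b[box[1]:box[3],box[0]:box[2]]=1
    z=W[n][...,2];return m&b&(z>zr[0])&(z<zr[1])
B={"top":(170,160,410,275),"side":(180,200,360,370)}
def rect(P):
    r=cv2.minAreaRect((P[:,:2]*1000).astype(np.float32));return np.round(r[0],1),np.round(r[1],1),round(r[2],1)
for n in D:
    print(n)
    m=mask(n,(0,150,100),(8,255,255),B[n],(.1,.2));P=W[n][m];v,u=np.nonzero(m)
    print(' knob',m.sum(),u.mean(),v.mean(),P.mean(0),P[:,2].max(), ray(n,u.mean(),v.mean(),.14))
    m=mask(n,(20,120,80),(35,255,255),B[n],(.09,.11));P=W[n][m]
    print(' stop/yellow top',m.sum(),rect(P),np.median(P[:,2]))
    m=mask(n,(20,120,60),(35,255,255),B[n],(.05,.09));P=W[n][m]
    print(' yellow low',m.sum(),P.mean(0))
    m=mask(n,(105,120,40),(130,255,255),B[n],(.08,.115));P=W[n][m]
    print(' tote rim',m.sum(),rect(P),np.median(P[:,2]))
    m=mask(n,(0,0,0),(180,255,255),B[n],(.148,.17));m&=H[n][...,2]<70;P=W[n][m];v,u=np.nonzero(m)
    print(' bar',m.sum(),rect(P) if len(P) else '',np.median(P[:,2]),u.min(),u.max(),v.min(),v.max())
    m=mask(n,(0,0,90),(180,60,255),B[n],(.056,.068));P=W[n][m]
    print(' rails',m.sum(),rect(P))
    b=(410,190,560,310) if n=="top" else (320,150,410,225)
    m=mask(n,(50,120,60),(85,255,255),b,(-.02,.03));m=m.astype(np.uint8)
    c=max(cv2.findContours(m,cv2.RETR_EXTERNAL,cv2.CHAIN_APPROX_NONE)[0],key=cv2.contourArea)
    Q=np.array([ray(n,*map(float,p[0]),.004) for p in c]);print(' mat',rect(Q),np.median(W[n][m>0][:,2]))
    x0,y0,x1,y1=B[n];im=cv2.resize(D[n]['f'][y0:y1,x0:x1],None,fx=3.3 if n=='top' else 3,fy=3.3 if n=='top' else 3,interpolation=cv2.INTER_CUBIC);cv2.imwrite(f"pics/{n}crop.png",im)
E
```

```text
top
 knob 99 301.65656565656565 211.34343434343435 [0.55986834 0.0427446  0.15082555] 0.15676725301292746 [0.56264159 0.04333881 0.14      ]
 stop/yellow top 813 (array([555.8, -83.9]), array([ 29.3, 141.7]), 81.8) 0.10003257388863039
 yellow low 115 [0.54448091 0.05737985 0.07366881]
 tote rim 519 (array([597. , 203.8]), array([148. ,  89.5]), 81.1) 0.09408003529894016
 bar 441 (array([596.3, 203.3]), array([147. ,  15.6]), 81.2) 0.1574278047964853 195 261 178 199
 rails 1427 (array([590.9,  74.1]), array([478.2, 139.1]), 82.0)
 mat (array([ 529.5, -383.8]), array([159.4, 218.6]), 18.7) 0.004751099118591311
side
 knob 81 288.2345679012346 239.0 [0.5588613  0.04847564 0.14863537] 0.15557476725687783 [0.56343323 0.03996042 0.14      ]
 stop/yellow top 537 (array([556.4, -84.6]), array([ 35.1, 142.9]), 81.5) 0.09897721504820654
 yellow low 457 [ 0.54484238 -0.02439887  0.0755943 ]
 tote rim 678 (array([663. , 121.4]), array([166.1, 376.4]), 38.8) 0.09335869272066649
 bar 552 (array([683.6, 111.3]), array([118.7, 351.7]), 42.8) 0.15580476958030656 186 261 200 303
 rails 1069 (array([702.2,  61.9]), array([478.6, 373.7]), 82.9)
 mat (array([ 529.7, -380.2]), array([158.4, 219.2]), 18.9) 0.004037801436018622
```

View pics/topcrop.png

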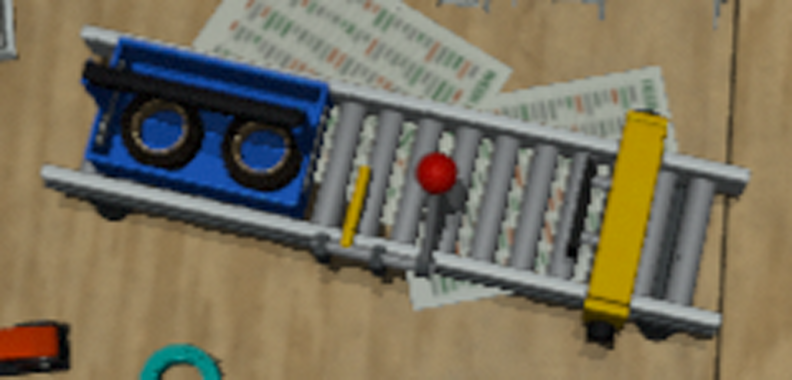

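The crop confirms the red ball on the rod behind the yellow blade. Lane centre is about (0.579, 0.074), with travel direction (-0.142, -0.990). I'll move to the +y side of the knob with the fingers shut.

>>> servo_tool:
  offset:
    - [0.024,0.038,0]
    - [0.024,0.038,0]
    - [0.024,0.038,0]
    - [0.024,0.038,0]
    - [0.024,0.038,0]
    - [0.024,0.038,0]
    - [0.024,0.038,0]
    - [0.024,0.038,0]
  twist: [3.75,3.75,3.75,3.75,3.75,3.75,3.75,3.75]
  claw: 0

```text
t: 1.1
position: [0.4218, -0.276, 0.2311]
orientation: [[0.621, 0.784, -0.0], [0.784, -0.621, 0.0], [-0.0, -0.0, -1.0]]
wrist_force: [-0.0, -0.7, -0.0]
grip_width: 0.0001
finger_force: 0.0
```

>>> servo_tool:
  offset:
    - [0.024,0.038,0]
    - [0.024,0.038,0]
    - [0.024,0.038,0]
    - [0.024,0.038,0]
    - [0.024,0.038,0]
    - [0.024,0.038,0]
    - [0.024,0.038,0]
    - [0.018,0.038,0]
  twist: [3.75,3.75,3.75,3.75,3.75,3.75,3.75,3.75]

```text
t: 2.1
position: [0.608, 0.0277, 0.2308]
orientation: [[0.145, 0.989, -0.001], [0.989, -0.145, -0.0], [-0.0, -0.001, -1.0]]
wrist_force: [-0.0, 0.4, 0.1]
grip_width: -0.0002
finger_force: 0.0
```

>>> servo_tool:
  offset:
    - [0.002,0.002,-0.02]
    - [0,0.001,-0.02]
    - [0,0,-0.02]
    - [0,0,-0.02]
    - [0,0,-0.015]
    - [0,0,-0.008]
    - [0,0,0]
    - [0,0,0]
  twist: [0,0,0,0,0,0,0,0]

```text
t: 3.1
position: [0.6098, 0.0297, 0.1289]
orientation: [[0.147, 0.989, 0.001], [0.989, -0.147, 0.0], [0.0, 0.001, -1.0]]
wrist_force: [0.6, 0.0, -0.3]
grip_width: 0.0001
finger_force: 0.0
```

>>> servo_tool:
  offset:
    - [-0.01,0.0014,0]
    - [-0.01,0.0014,0]
    - [-0.01,0.0014,0]
    - [-0.01,0.0014,0]
    - [-0.01,0.0014,0]
    - [-0.01,0.0014,0]
    - [-0.005,0.001,0]
    - [0,0,0]
  twist: [0,0,0,0,0,0,0,0]

```text
t: 4.1
position: [0.5438, 0.0391, 0.1282]
orientation: [[0.147, 0.989, -0.001], [0.989, -0.147, -0.0], [-0.0, -0.001, -1.0]]
wrist_force: [0.1, -0.1, -0.5]
grip_width: -0.0002
finger_force: 0.0
```

>>> servo_tool:
  offset:
    - [-0.006,0.0008,0]
    - [-0.006,0.0008,0]
    - [-0.005,0.0007,0]
    - [0,0,0]
    - [0,0,0]
    - [0,0,0]
    - [0,0,0]
    - [0,0,0]
  twist: [0,0,0,0,0,0,0,0]

```text
t: 5.1
position: [0.5274, 0.0413, 0.1282]
orientation: [[0.147, 0.989, -0.0], [0.989, -0.147, 0.0], [-0.0, -0.0, -1.0]]
wrist_force: [-0.4, -0.8, 0.5]
grip_width: 0.0002
finger_force: 0.0
```

>>> servo_tool:
  offset:
    - [0.002,0,0.03]
    - [0.002,0,0.04]
    - [0.01,0.025,0.03]
    - [0.012,0.03,0]
    - [0.012,0.03,0]
    - [0.012,0.03,0]
    - [0.012,0.03,0]
    - [0.007,0.017,0]
  twist: [0,0,0,0,0,0,0,0]
  claw: 0.6

```text
t: 6.1
position: [0.5964, 0.2051, 0.2281]
orientation: [[0.146, 0.989, -0.0], [0.989, -0.146, 0.001], [0.001, -0.001, -1.0]]
wrist_force: [-0.7, -0.2, 0.1]
grip_width: 0.0514
finger_force: 0.0
```

```bash
python3 - <<'E'
from h import *
s=env.get_state();print(s['position'],s['grip_width'])
f,d=env.grab_frame("side");cv2.imwrite("pics/side1.png",cv2.resize(f[180:380,170:370],None,fx=2.9,fy=2.9,interpolation=cv2.INTER_CUBIC))
E
```

```text
[0.59641218 0.20509393 0.22806795] 0.05135315471266828
```

View pics/side1.png

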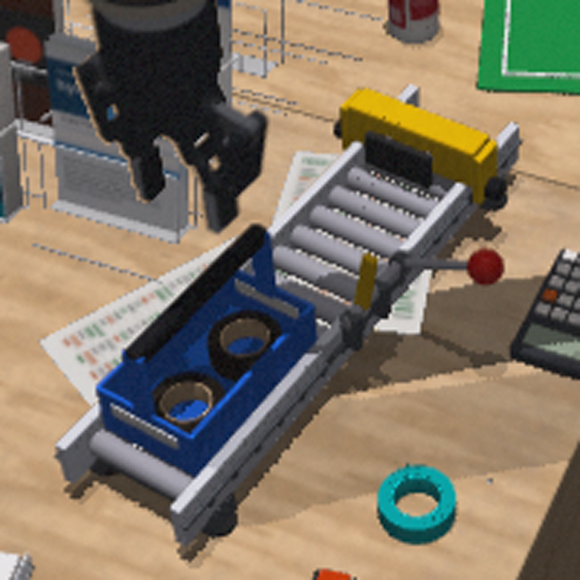

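The gate is open: the knob hangs out on the robot's side at (486,266) and the blade is upright. The tote is intact and the gripper is above its bar. I'll descend and grip.

>>> servo_tool:
  offset:
    - [0,-0.001,-0.02]
    - [0,0,-0.02]
    - [0,0,-0.02]
    - [0,0,-0.015]
    - [0,0,-0.012]
    - [0,0,-0.01]
    - [0,0,0]
    - [0,0,0]
  twist: [0,0,0,0,0,0,0,0]

```text
t: 7.15
position: [0.5967, 0.2026, 0.1318]
orientation: [[0.147, 0.989, 0.001], [0.989, -0.147, 0.0], [0.0, 0.001, -1.0]]
wrist_force: [0.1, -0.4, -0.1]
grip_width: 0.051
finger_force: 0.0
```

>>> servo_tool:
  offset:
    - [0,0,0]
    - [0,0,0]
    - [0,0,0]
    - [0,0,0]
    - [0,0,0]
    - [0,0,0]
    - [0,0,0]
    - [0,0,0]
  twist: [0,0,0,0,0,0,0,0]
  claw: 0

```text
t: 8.15
position: [0.5969, 0.2024, 0.1318]
orientation: [[0.147, 0.989, 0.001], [0.989, -0.147, 0.0], [0.0, 0.001, -1.0]]
wrist_force: [4.2, -0.6, 5.8]
grip_width: 0.013
finger_force: 61.8
```

>>> servo_tool:
  offset:
    - [-0.001,-0.007,0.0005]
    - [-0.002,-0.015,0]
    - [-0.0021,-0.015,0]
    - [-0.0022,-0.015,0]
    - [-0.0021,-0.015,0]
    - [-0.0021,-0.015,0]
    - [-0.0021,-0.015,0]
    - [-0.0011,-0.008,0]
  twist: [0,0,0,0,0,0,0,0]

```text
t: 9.15
position: [0.5812, 0.0959, 0.1317]
orientation: [[0.148, 0.989, -0.001], [0.989, -0.148, -0.0], [-0.001, -0.001, -1.0]]
wrist_force: [0.9, 1.1, 2.6]
grip_width: 0.013
finger_force: 61.4
```

>>> servo_tool:
  offset:
    - [-0.0014,-0.01,0]
    - [-0.0014,-0.01,0]
    - [-0.0014,-0.01,0]
    - [-0.0014,-0.01,0]
    - [-0.0014,-0.01,0]
    - [-0.0007,-0.005,0]
    - [0,0,0]
    - [0,0,0]
  twist: [0,0,0,0,0,0,0,0]

```text
t: 10.15
position: [0.5737, 0.0426, 0.1317]
orientation: [[0.147, 0.989, -0.0], [0.989, -0.147, 0.0], [0.0, -0.001, -1.0]]
wrist_force: [-1.5, 0.6, 2.0]
grip_width: 0.0129
finger_force: 61.3
```

>>> servo_tool:
  offset:
    - [-0.0004,-0.003,0]
    - [-0.0004,-0.003,0]
    - [-0.0004,-0.003,0]
    - [-0.0003,-0.002,0]
    - [-0.0003,-0.002,0]
    - [-0.0003,-0.002,0]
    - [0,0,0]
    - [0,0,0]
  twist: [0,0,0,0,0,0,0,0]

```text
t: 11.15
position: [0.5718, 0.0271, 0.1317]
orientation: [[0.147, 0.989, -0.0], [0.989, -0.147, -0.0], [-0.0, -0.0, -1.0]]
wrist_force: [-3.2, 0.1, -0.1]
grip_width: 0.0129
finger_force: 61.0
```

>>> servo_tool:
  offset:
    - [-0.0002,-0.0015,0]
    - [-0.0002,-0.0015,0]
    - [-0.0002,-0.0015,0]
    - [-0.0002,-0.0015,0]
    - [0,0,0]
    - [0,0,0]
    - [0,0,0]
    - [0,0,0]
  twist: [0,0,0,0,0,0,0,0]

```text
t: 12.15
position: [0.5711, 0.0219, 0.1319]
orientation: [[0.147, 0.989, 0.0], [0.989, -0.147, 0.001], [0.001, 0.0, -1.0]]
wrist_force: [-1.5, 5.0, -3.2]
grip_width: 0.0127
finger_force: 60.6
```

>>> servo_tool:
  offset:
    - [-0.0001,-0.001,0]
    - [-0.0001,-0.001,0]
    - [-0.0002,-0.001,0]
    - [-0.0001,-0.001,0]
    - [-0.0001,-0.001,0]
    - [-0.0002,-0.001,0]
    - [0,0,0]
    - [0,0,0]
  twist: [0,0,0,0,0,0,0,0]

```text
t: 13.15
position: [0.5704, 0.0164, 0.1319]
orientation: [[0.146, 0.989, 0.0], [0.989, -0.146, 0.001], [0.001, 0.0, -1.0]]
wrist_force: [-1.2, 5.9, -3.0]
grip_width: 0.0132
finger_force: 60.7
```

>>> servo_tool:
  offset:
    - [-0.0001,-0.001,0]
    - [-0.0001,-0.001,0]
    - [-0.0002,-0.001,0]
    - [-0.0001,-0.001,0]
    - [0,0,0]
    - [0,0,0]
    - [0,0,0]
    - [0,0,0]
  twist: [0,0,0,0,0,0,0,0]

```text
t: 14.15
position: [0.5698, 0.0123, 0.1319]
orientation: [[0.147, 0.989, 0.0], [0.989, -0.147, 0.001], [0.001, -0.0, -1.0]]
wrist_force: [-2.2, 6.8, -2.7]
grip_width: 0.0129
finger_force: 60.7
```

>>> servo_tool:
  offset:
    - [-0.0001,-0.001,0]
    - [-0.0001,-0.001,0]
    - [-0.0001,-0.0005,0]
    - [0,0,0]
    - [0,0,0]
    - [0,0,0]
    - [0,0,0]
    - [0,0,0]
  twist: [0,0,0,0,0,0,0,0]

```text
t: 15.15
position: [0.5695, 0.0099, 0.1319]
orientation: [[0.146, 0.989, 0.0], [0.989, -0.146, 0.001], [0.001, 0.0, -1.0]]
wrist_force: [-1.7, 6.9, -2.5]
grip_width: 0.0129
finger_force: 60.7
```

>>> servo_tool:
  offset:
    - [-0.0001,-0.0005,0]
    - [-0.0001,-0.0005,0]
    - [0,0,0]
    - [0,0,0]
    - [0,0,0]
    - [0,0,0]
    - [0,0,0]
    - [0,0,0]
  twist: [0,0,0,0,0,0,0,0]

```text
t: 16.15
position: [0.5694, 0.0097, 0.1321]
orientation: [[0.146, 0.989, 0.001], [0.989, -0.146, 0.002], [0.002, 0.0, -1.0]]
wrist_force: [-1.7, 8.6, -1.5]
grip_width: 0.0129
finger_force: 60.8
```

The measured motion has stalled, so the plate is about at its end. I'll press a little more to confirm.

>>> servo_tool:
  offset:
    - [-0.0001,-0.0007,0]
    - [-0.0001,-0.0007,0]
    - [-0.0001,-0.0006,0]
    - [0,0,0]
    - [0,0,0]
    - [0,0,0]
    - [0,0,0]
    - [0,0,0]
  twist: [0,0,0,0,0,0,0,0]

```text
t: 17.15
position: [0.5693, 0.0094, 0.1324]
orientation: [[0.145, 0.989, 0.001], [0.989, -0.145, 0.004], [0.004, 0.001, -1.0]]
wrist_force: [-1.3, 12.1, -1.5]
grip_width: 0.013
finger_force: 60.9
```

>>> servo_tool:
  offset:
    - [-0.0001,-0.001,0]
    - [-0.0001,-0.001,0]
    - [-0.0001,-0.001,0]
    - [0,0,0]
    - [0,0,0]
    - [0,0,0]
    - [0,0,0]
    - [0,0,0]
  twist: [0,0,0,0,0,0,0,0]

```text
t: 18.15
position: [0.5693, 0.0088, 0.1329]
orientation: [[0.143, 0.99, 0.002], [0.99, -0.143, 0.007], [0.007, 0.001, -1.0]]
wrist_force: [-2.4, 16.2, 1.8]
grip_width: 0.0126
finger_force: 61.2
```

Solid at 16 N, so the plate is home. I'll back off, then lift slowly.

>>> servo_tool:
  offset:
    - [0.0003,0.002,0]
    - [0.0003,0.002,0]
    - [0.0003,0.002,0]
    - [0.0004,0.003,0]
    - [0.0006,0.004,0]
    - [0.0006,0.004,0]
    - [0.0004,0.003,0]
    - [0,0,0]
  twist: [0,0,0,0,0,0,0,0]

```text
t: 19.15
position: [0.5717, 0.0231, 0.1318]
orientation: [[0.147, 0.989, 0.0], [0.989, -0.147, 0.0], [0.0, 0.0, -1.0]]
wrist_force: [-1.1, 0.1, -4.7]
grip_width: 0.0133
finger_force: 60.4
```

>>> servo_tool:
  offset:
    - [0,0,0.003]
    - [0,0,0.006]
    - [0,0,0.01]
    - [0,0,0.014]
    - [0,0,0.017]
    - [0,0,0.016]
    - [0,0,0.012]
    - [0,0,0.006]
  twist: [0,0,0,0,0,0,0,0]

```text
t: 20.15
position: [0.5718, 0.0228, 0.2169]
orientation: [[0.147, 0.989, 0.001], [0.989, -0.147, -0.0], [0.0, 0.001, -1.0]]
wrist_force: [-0.1, -0.8, -5.6]
grip_width: 0.0131
finger_force: 60.2
```

>>> servo_tool:
  offset:
    - [0,0,0.006]
    - [0,0,0.012]
    - [0,0,0.015]
    - [0,0,0.015]
    - [0,0,0.012]
    - [0,0,0.006]
    - [0,0,0]
    - [0,0,0]
  twist: [0,0,0,0,0,0,0,0]

```text
t: 21.15
position: [0.5713, 0.0227, 0.2813]
orientation: [[0.147, 0.989, -0.001], [0.989, -0.147, -0.0], [-0.0, -0.001, -1.0]]
wrist_force: [-0.3, 1.2, -6.0]
grip_width: 0.013
finger_force: 60.2
```

```bash
python3 - <<'E'
from h import *
s=env.get_state();print(s['position'],s['grip_width'],np.round(s['wrist_force'],1))
f,d=env.grab_frame("side");cv2.imwrite("pics/side2.png",cv2.resize(f[130:330,200:400],None,fx=2.9,fy=2.9,interpolation=cv2.INTER_CUBIC))
E
```

```text
[0.57128629 0.02271762 0.28125001] 0.013023149194203148 [-0.3  1.2 -6. ]
```

View pics/side2.png

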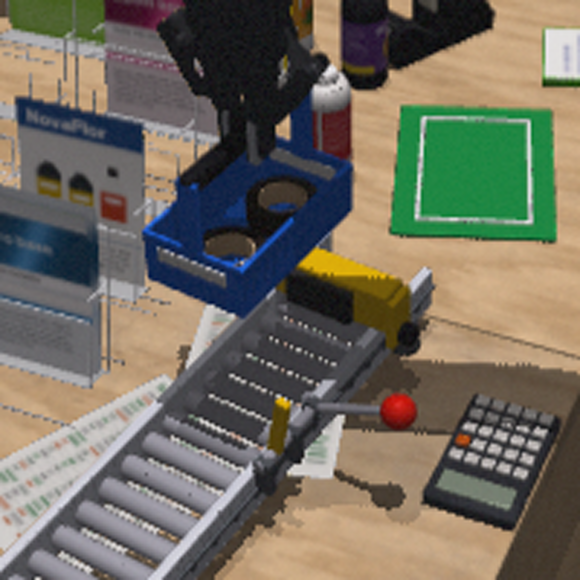

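The lifted tote holds both rolls, the gate is open, and the plate at (320,297) sits against the stop. I'll carry the tote over the mat.

>>> servo_tool:
  offset:
    - [-0.001,-0.009,0]
    - [-0.002,-0.018,0]
    - [-0.003,-0.029,0]
    - [-0.003,-0.029,0]
    - [-0.003,-0.029,0]
    - [-0.003,-0.029,0]
    - [-0.003,-0.029,0]
    - [-0.003,-0.029,0]
  twist: [0.6,1.2,2,2,2,2,2,2]

```text
t: 22.2
position: [0.55, -0.1799, 0.2815]
orientation: [[-0.094, 0.996, -0.001], [0.996, 0.094, -0.0], [-0.0, -0.001, -1.0]]
wrist_force: [0.5, 0.2, -6.4]
grip_width: 0.0131
finger_force: 60.2
```

>>> servo_tool:
  offset:
    - [-0.003,-0.029,0]
    - [-0.003,-0.029,0]
    - [-0.003,-0.029,0]
    - [-0.003,-0.029,0]
    - [-0.003,-0.029,0]
    - [-0.003,-0.029,0]
    - [-0.002,-0.02,0]
    - [-0.001,-0.01,0]
  twist: [2,2,2,2,2,2,1,0.4]

```text
t: 23.2
position: [0.5284, -0.3842, 0.281]
orientation: [[-0.319, 0.948, -0.001], [0.948, 0.319, 0.0], [0.0, -0.001, -1.0]]
wrist_force: [-0.1, 0.6, -5.8]
grip_width: 0.0132
finger_force: 60.2
```

>>> servo_tool:
  offset:
    - [0,0,-0.005]
    - [0,0,-0.01]
    - [0,0,-0.015]
    - [0,0,-0.02]
    - [0,0,-0.02]
    - [0,0,-0.02]
    - [0,0,-0.015]
    - [0,0,-0.005]
  twist: [0,0,0,0,0,0,0,0]

```text
t: 24.2
position: [0.5291, -0.3818, 0.1704]
orientation: [[-0.321, 0.947, -0.001], [0.947, 0.321, 0.001], [0.001, -0.001, -1.0]]
wrist_force: [-0.1, -0.0, -4.9]
grip_width: 0.0127
finger_force: 60.2
```

```bash
python3 - <<'E'
from h import *
s=env.get_state();print(s['t'],s['position'],np.round(s['orientation'],3).tolist(),s['grip_width'])
for n in("top","side"):
    f,d=env.grab_frame(n);P=pts(n,d);h=cv2.cvtColor(f,cv2.COLOR_BGR2HSV)
    cv2.imwrite(f"pics/{n}3.png",cv2.resize(f[130:330,390:590] if n=="top" else f[100:260,280:440],None,fx=2.9,fy=2.9,interpolation=cv2.INTER_CUBIC))
    z=P[...,2];reg=(abs(P[...,0]-.53)<.15)&(abs(P[...,1]+.38)<.15)
    m=reg&(h[...,0]>103)&(h[...,0]<130)&(h[...,1]>120)&(h[...,2]>40)&(z>.05)
    Q=P[m];zt=np.percentile(Q[:,2],90);Q=Q[Q[:,2]>zt-.012]
    print(n,'rim z',zt,cv2.minAreaRect((Q[:,:2]*1000).astype(np.float32)))
    m=(reg&(h[...,0]>50)&(h[...,0]<85)&(h[...,1]>120)&(h[...,2]>40)&(abs(z)<.03))
    v,u=np.nonzero(m);Q=np.array([ray(n,float(a),float(b),.004) for a,b in zip(u,v)]);print(n,'mat',cv2.minAreaRect((Q[:,:2]*1000).astype(np.float32)))
E
```

```text
24.2 [ 0.52914613 -0.38179541  0.17038219] [[-0.321, 0.947, -0.001], [0.947, 0.321, 0.001], [0.001, -0.001, -1.0]] 0.012681067035852327
top rim z 0.136281115164027 ((522.8968505859375, -380.5474853515625), (98.44140625, 148.3635711669922), 18.6697998046875)
top mat ((529.8094482421875, -384.3961181640625), (159.1529998779297, 219.9789276123047), 18.727020263671875)
side rim z 0.15183216823946194 ((527.085693359375, -374.8016052246094), (17.70466423034668, 152.7425537109375), 18.687854766845703)
side mat ((529.568359375, -379.82647705078125), (158.37088012695312, 217.83035278320312), 18.855045318603516)
```

View pics/side3.png

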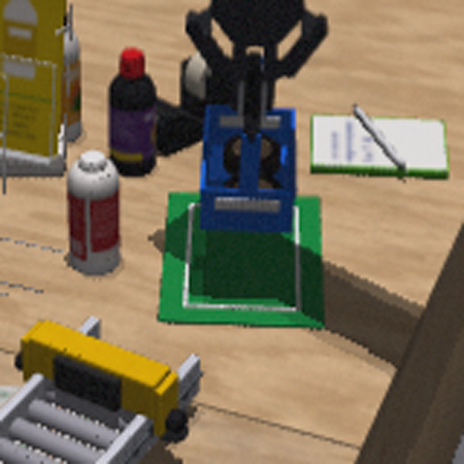

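The tote is over the outline, about 5 mm off along its length in both views. I'll correct that and lower it gently.

>>> servo_tool:
  offset:
    - [0.001,-0.002,-0.005]
    - [0.001,-0.003,-0.01]
    - [0,0,-0.013]
    - [0,0,-0.013]
    - [0,0,-0.013]
    - [0,0,-0.01]
    - [0,0,-0.008]
    - [0,0,-0.004]
  twist: [0,0,0,0,0,0,0,0]

```text
t: 25.3
position: [0.5315, -0.3871, 0.0953]
orientation: [[-0.321, 0.947, -0.0], [0.947, 0.321, 0.0], [0.0, -0.0, -1.0]]
wrist_force: [0.5, -0.1, -5.0]
grip_width: 0.0129
finger_force: 60.2
```

>>> servo_tool:
  offset:
    - [0,0,-0.001]
    - [0,0,-0.001]
    - [0,0,-0.001]
    - [0,0,-0.001]
    - [0,0,-0.001]
    - [0,0,-0.001]
    - [0,0,0]
    - [0,0,0]
  twist: [0,0,0,0,0,0,0,0]

```text
t: 26.3
position: [0.5316, -0.3872, 0.0898]
orientation: [[-0.321, 0.947, 0.0], [0.947, 0.321, 0.0], [-0.0, 0.0, -1.0]]
wrist_force: [0.5, -0.8, -4.6]
grip_width: 0.0131
finger_force: 60.2
```

>>> servo_tool:
  offset:
    - [0,0,-0.001]
    - [0,0,-0.001]
    - [0,0,-0.0005]
    - [0,0,-0.0005]
    - [0,0,0]
    - [0,0,0]
    - [0,0,0]
    - [0,0,0]
  twist: [0,0,0,0,0,0,0,0]

```text
t: 27.3
position: [0.5315, -0.3872, 0.0868]
orientation: [[-0.321, 0.947, -0.0], [0.947, 0.321, 0.0], [0.0, -0.0, -1.0]]
wrist_force: [0.2, 0.2, -5.3]
grip_width: 0.0132
finger_force: 60.2
```

```bash
cat > chk.py <<'E'
from h import *
s=env.get_state();print(s['t'],s['position'],np.round(s['wrist_force'],1))
L=np.array([-.321,.947]);S=np.array([.947,.321]);C=np.array([.5297,-.3821])
for n in("top","side"):
    f,d=env.grab_frame(n);P=pts(n,d);h=cv2.cvtColor(f,cv2.COLOR_BGR2HSV);cv2.imwrite(f"pics/{n}4.png",f)
    z=P[...,2];reg=(abs(P[...,0]-.53)<.15)&(abs(P[...,1]+.38)<.15)
    g=reg&(h[...,0]>50)&(h[...,0]<85)&(h[...,1]>120)&(h[...,2]>40)&(abs(z)<.03)
    v,u=np.nonzero(g);Q=np.array([ray(n,float(a),float(b),.004) for a,b in zip(u,v)])[:,:2]
    r=cv2.minAreaRect((Q*1000).astype(np.float32));M=np.array(r[0])/1000
    b=reg&(h[...,0]>103)&(h[...,0]<130)&(h[...,1]>120)&(h[...,2]>40)&(z>.035)&(z<.06)
    Q=P[b][:,:2];l=(Q-M)@L*1000;t=(Q-M)@S*1000
    r2=cv2.minAreaRect((Q*1000).astype(np.float32))
    print(n,'mat',np.round(M,4),round(r[2],1),'tote long',np.round(np.percentile(l,[.5,99.5]),1),'short',np.round(np.percentile(t,[.5,99.5]),1),np.round(r2[1],1),round(r2[2],1),'rim z',np.percentile(P[b][:,2],[50,95]))
E
python3 chk.py
```

```text
27.3 [ 0.53154904 -0.38720061  0.08680368] [ 0.2  0.2 -5.3]
top mat [ 0.5297 -0.3841] 18.7 tote long [-75.9  73.4] short [-44.   44.8] [ 89.  150.4] 18.5 rim z [0.0497705  0.05520449]
side mat [ 0.5294 -0.3796] 19.0 tote long [-82.3  73.4] short [-43.6  43.8] [ 87.5 157.1] 18.5 rim z [0.0478213  0.05377396]
```

Centred within about 1 mm in the top view. I'll lower to contact.

>>> servo_tool:
  offset:
    - [0,0,-0.0005]
    - [0,0,-0.0005]
    - [0,0,-0.0005]
    - [0,0,0]
    - [0,0,0]
    - [0,0,0]
    - [0,0,0]
    - [0,0,0]
  twist: [0,0,0,0,0,0,0,0]

```text
t: 28.4
position: [0.532, -0.3871, 0.0857]
orientation: [[-0.321, 0.947, 0.001], [0.947, 0.321, -0.0], [-0.0, 0.001, -1.0]]
wrist_force: [1.3, 2.6, 2.8]
grip_width: 0.0131
finger_force: 61.5
```

>>> servo_tool:
  offset:
    - [0,0,-0.0005]
    - [0,0,-0.0005]
    - [0,0,0]
    - [0,0,0]
    - [0,0,0]
    - [0,0,0]
    - [0,0,0]
    - [0,0,0]
  twist: [0,0,0,0,0,0,0,0]

```text
t: 29.4
position: [0.5321, -0.3871, 0.0857]
orientation: [[-0.321, 0.947, 0.001], [0.947, 0.321, -0.001], [-0.001, 0.001, -1.0]]
wrist_force: [-1.4, 4.3, 9.2]
grip_width: 0.013
finger_force: 62.5
```

>>> servo_tool:
  offset:
    - [0,0,0.0007]
    - [0,0,0]
    - [0,0,0]
    - [0,0,0]
    - [0,0,0]
    - [0,0,0]
    - [0,0,0]
    - [0,0,0]
  twist: [0,0,0,0,0,0,0,0]

```text
t: 30.4
position: [0.532, -0.3871, 0.0857]
orientation: [[-0.321, 0.947, 0.001], [0.947, 0.321, -0.0], [-0.001, 0.001, -1.0]]
wrist_force: [-0.9, 2.4, 6.7]
grip_width: 0.0128
finger_force: 62.0
```

>>> servo_tool:
  offset:
    - [0,0,0]
    - [0,0,0]
    - [0,0,0]
    - [0,0,0]
    - [0,0,0]
    - [0,0,0]
    - [0,0,0]
    - [0,0,0]
  twist: [0,0,0,0,0,0,0,0]
  claw: 0.6

```text
t: 31.4
position: [0.5316, -0.3872, 0.085]
orientation: [[-0.321, 0.947, 0.0], [0.947, 0.321, -0.0], [-0.0, 0.0, -1.0]]
wrist_force: [1.1, 0.2, 0.2]
grip_width: 0.0515
finger_force: 0.0
```

>>> servo_tool:
  offset:
    - [0,0,0.005]
    - [0,0,0.01]
    - [0,0,0.02]
    - [0,0,0.025]
    - [0,0,0.03]
    - [0,0,0.03]
    - [0,0,0.03]
    - [0,0,0.02]
  twist: [0,0,0,0,0,0,0,0]

```text
t: 32.4
position: [0.5321, -0.3873, 0.2586]
orientation: [[-0.321, 0.947, 0.003], [0.947, 0.321, -0.002], [-0.003, 0.002, -1.0]]
wrist_force: [0.1, -0.1, -0.0]
grip_width: 0.0515
finger_force: 0.0
```

>>> servo_tool:
  offset:
    - [-0.02,0,0]
    - [-0.03,0,0]
    - [-0.03,0,0]
    - [-0.03,0,0]
    - [-0.03,0,0]
    - [-0.02,0,0]
    - [0,0,0]
    - [0,0,0]
  twist: [0,0,0,0,0,0,0,0]

```text
t: 33.4
position: [0.3726, -0.3871, 0.2556]
orientation: [[-0.322, 0.947, 0.001], [0.947, 0.322, -0.0], [-0.001, 0.001, -1.0]]
wrist_force: [0.3, -0.2, 0.2]
grip_width: 0.0513
finger_force: 0.0
```

```bash
python3 chk.py; python3 -c "
import cv2
a=cv2.imread('pics/side4.png')[130:360,190:430];cv2.imwrite('pics/fin.png',cv2.resize(a,None,fx=2.5,fy=2.5,interpolation=cv2.INTER_CUBIC))"
```

```text
33.4 [ 0.37256565 -0.38710613  0.25557283] [ 0.3 -0.2  0.2]
top mat [ 0.5293 -0.3839] 18.7 tote long [-77.   73.4] short [-43.4  44.9] [ 89.  151.5] 18.7 rim z [0.04845006 0.05402054]
side mat [ 0.5294 -0.3795] 19.2 tote long [-82.1  73.5] short [-43.6  44.3] [ 87.9 156.3] 18.6 rim z [0.04734038 0.05298213]
```

View pics/fin.png

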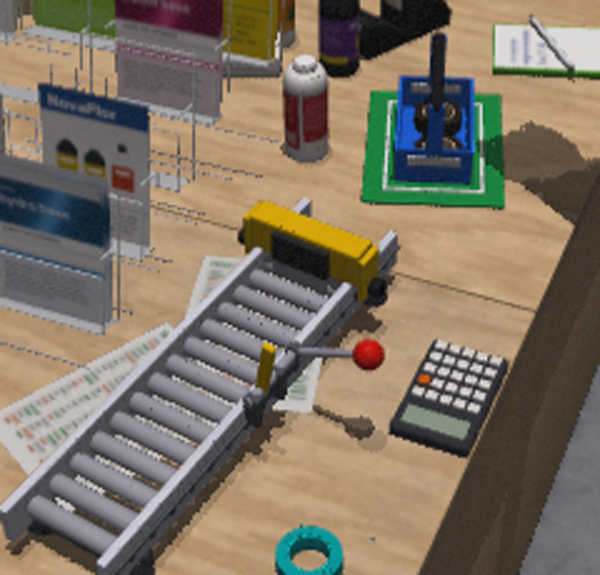

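View pics/top4.png

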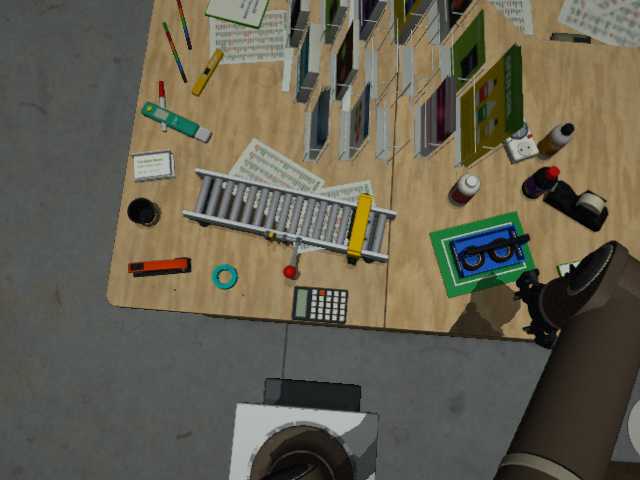

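The final views show the tote centred in the outline at (487,250) with both rolls in it. The gate is open with its knob at (290,271), the plate is flush in the stop, and the other things have not moved.

```bash
python3 -c "
from rig import env
print(env.close_job())"
```

```text
the job is handed in; nothing more can be done
None
```

The job is handed in at about 34 s of the 61 s allowed: gate open, buffer plate pressed in until it went solid at about 16 N, and the tote centred in the white outline with both rolls in it, nothing else moved.

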